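# Set a ratchet feed wheel back one notch

## Task

The ratchet feed wheel on the bench has been fed one notch too far. With the fingertips only, lift its pawl clear of the teeth by pushing over the upright lever with the yellow knob, push the wheel one notch backward (its top towards the pawl's pivot, the way the pawl was blocking), then push the lever back so that the pawl is fully home in the next tooth gap. Do not pinch or force the mechanism, and do not lift or shift the tin, the tape roll or the battery cell lying beside it.

Things in the scene. Friction and masses are not known exactly. Their poses are not given: they have to be found in the camera images.
- feeder: Stand screwed to the bench, placed and turned differently each time: blue base 130 x 200 x 8 mm, bearing plates at x = -28..-22 and 22..28 mm (tops 120 mm high), pawl post 22 mm wide at x = -25, y = 55 mm (top 151 mm high). Origin: underside, straight below the axle (base centre is at y = +10 mm). z up; axle along its x; y points from the axle to the pawl's pivot side.
- axle (a point): Point on the wheel's axle, 95 mm above the bench, straight above the feeder's origin. Steel toothed wheel (12 mm thick, tip radius 52 mm, root 42 mm, ten saw teeth) at feeder x = -39 mm, rubber roller 64 mm in diameter between the bearing plates, five-arm star handle at x = +42 mm: one piece, turning together.
- feed_wheel (a joint): Turn of the wheel, rad, growing backward (its top moves to the feeder's +y). One notch = 0.628 (36 degrees). Starts at -0.14 to -0.03; with the pawl home, backward turning is blocked at 0. One notch on, the pawl can go home with the wheel anywhere from about 0.42 to 0.63. Friction (0.09 N m, about 1.5 N at a knob) keeps it where it is left.
- red_knob (a point): Centre of the red ball (18 mm) on the star handle's uppermost arm; 68 mm from the axle, feeder x = +42 mm; turns with the wheel. Arms are 10 mm thick and 72 degrees apart, the other four balls black. At wheel angle 0 it stands 18 degrees off the top on the feeder's -y side; one notch takes it to 18 degrees on the +y side. Push ball or arm to +y to turn the wheel backward.
- pawl (a joint): Angle of the pawl in rad: 0 = fully home (nose down between two teeth, lever upright), stop at 0.90. The nose is clear of the teeth above 0.25. A stiff hinge (0.06 N m, 1.2 N at the yellow knob) leaves it where it is put: it does not fall back by itself.
- pawl_pivot (a point): Pivot of the pawl, fixed to the stand: feeder x = -39, y = +55 mm, 145 mm above the bench; its axis runs along the feeder's x. The nose reaches 55 mm from it in the feeder's -y direction, onto the top of the toothed wheel.
- lever_knob (a point): Centre of the yellow ball (18 mm diameter) on the pawl's thumb lever (bar 11 x 7 mm), 50 mm straight above the pivot when the pawl is home, so 195 mm above the bench. Pushing it to the feeder's +y tips the lever over and lifts the pawl; pushing it back to -y lowers the pawl.
- cot_tin: Bystander: white round tin, 68 mm diameter, 34 mm high, loose beside the stand. Origin: centre of its underside. Leave alone.
- tape: Bystander: roll of amber tape lying flat, 68 x 74 x 12 mm, loose. Origin: underside. Leave alone.
- cell: Bystander: flat yellow and silver pouch cell, 67 x 93 x 7 mm, loose. Origin: underside. Leave alone.

How it is judged:
By the outcome, as a careful person would: the job done as asked, in the order asked, and still so for the second after the job is handed in, with the robot touching nothing.
It also fails if it takes over 54 s, if anything falls off the work surface, if the arm or the gripper's body presses on something with over 40 N, if the wrist force passes 120 N, or if a joint passes its speed limit or range.

## Robot

A 7-joint arm with a two-finger parallel gripper is mounted at the origin on a cart in front of the work surface, level with it; the furniture and walls round the work are solid. World frame = base frame: x ahead of the robot, y to its left, z up, the work surface at z = 0. Lengths are in m, angles in rad, forces in N, time in s.
With the tool pointing down it reaches from about 0.4 to 0.875 m from the base axis. Payload 19.3 kg.
Tool frame: the origin (TCP) lies at the very end of the fingers, on their centre line; the grasp point (between the pads) lies 19 mm behind it; z points along the fingers, y is the line along which they close (so a half turn about z gives the same grasp; the last joint's range is limited). The gripper opens to 85 mm and grips with 20 to 120 N. Pads are 22 mm wide; open, the fingers measure 114 mm over their backs; the gripper's body (76 mm by 85 mm) begins 54 mm behind the grasp point. The pads swing forward as they close: fully open they stand 13 mm farther back than shut.
Start: joints at [1.173, 0.521, -0.036, 1.599, 0.021, 1.021, -0.113], TCP at [0.201, -0.592, 0.231] pointing down, gripper open.
Joint ranges: [-2.91, 2.91], [-0.3, 2.13], [-1.5, 1.42], [0.17, 2.43], [-1.26, 4.41], [0.16, 1.93], [-2.52, 2.52]. Speed limits (rad/s): [1.89, 1.89, 2.39, 2.39, 3.01, 3.01, 3.01].

## Interface

Orientations are given as [roll, pitch, yaw] about the fixed x, y, z axes, in that order (R = Rz(yaw) Ry(pitch) Rx(roll)).
In Python, from workcell import bot gives the robot as it stands. The module is installed in compiled form; this text tells all that it offers.
- The arm moves only by the tool apply_moves, never from a script. Its arguments are lists of equal length, an entry for each row: "claw": the finger opening in m, from 0 to 0.0854; "xyz": the shift along the tool's x, y, z in m, a list of three; "twist": the turn, a rotation vector about the tool's x, y, z in rad, a list of three. A call has 1 to 20 rows; each row shifts and turns the commanded pose from where the row before left it, along the tool's axes as they then stand; what a row does not reach is not made up. A row lasts 1/10 s, in which the tool goes at most 50 mm and 8.59 degrees, less where a joint would pass 70% of its speed; a pose out of reach is approached as far as the arm can. A call with a gripper value outside its range is refused whole. The fingers move at their own pace and stop on an object; "force" is the grip in N (left out, the last holds). Time passes only in rows, so rows that do not move let the fingers close. It gives the time, the measured TCP pose, the force, the opening and the grip force at its end, in the units of the state.
- bot.observe(): the state, without advancing time (a new reading comes with each control period).
- bot.grab_frame(name): name is "scene" or "top"; returns a dict with "img" (400x640x3 uint8, red, green, blue), "vfov" (degrees; the focal length in pixels is half the picture's height over the tangent of half this angle, whatever the lens; pixels are square), "cx", "cy" (the principal point, pixels), "view" (4x4, takes a point from world to camera coordinates). Camera axes: x right, y up, looking along -z (the intrinsics and any distortion apply to the point x, -y, -z); pixel columns grow to the right and rows downward; lengths in m; the calibration is good to about 2 mm. A picture is of the moment at which its call begins. There is no depth.
- bot.job_done(): hands the job in; it is judged then, once.
Trained networks look in the newest picture that a camera, given by its name, has taken for a name from the list of things; names that differ only in an ending like _2 or _b are one class to them, and where a whole thing is asked for, a point or a joint stands for the part that bears it (a point fixed in the world has none). Each returns a list of dicts, best first, with "score" (0 to 1); they miss things now and then, are a little off and sometimes report something else, mostly with a low value. They report only what shows in the picture. A call takes as long as a camera call.
- bot.find_in(camera, query): "position" ([x, y, z] in m, in world coordinates, good to about 4 mm: the middle of the surface that is visible of it).
The state is a dict: "clock": time; "qpos": joint angles; "qd": joint speeds; "joint_efforts": joint torques, N m; "position": TCP position; "tool_rot": TCP orientation; "force": force on the tool from outside, world axes, zero at the start; "moment": the same for the moment, N m; "grip_width": finger opening in m; "finger_force": force on a finger pad.
Only numpy, scipy, OpenCV 4.12 (cv2) and the standard library are available. Lean on these libraries where they do the work, as an engineer would, in place of code of your own. Each camera call takes 0.05 s, during which the arm holds its last target. There are 200 camera calls.

## Working session

There is one attempt and no reset: what is moved stays moved. The work goes in short steps, Python scripts to look and compute and a tool call to move; the robot and the scene stay as the last step left them, time stands still between calls to the robot, and variables do not carry over. Pictures are saved under pics/ and viewed, at most 10 in all, crops included, and the job is handed in when it is done.

Besides the shell and the picture viewer there is one more tool, called as name(argument=value, ...) on one line, values as JSON. apply_moves: Moves the arm, as the interface text tells. Its arguments: {"type":"object","properties":{"claw":{"type":"array"},"xyz":{"type":"array"},"twist":{"type":"array"},"force":{"type":"number"}},"required":["claw","xyz","twist"]}

```bash
mkdir -p pics
cat > h.py <<'E'
import numpy as np, cv2
from workcell import bot
def save(cam,name):
    f=bot.grab_frame(cam); cv2.imwrite(f'pics/{name}.png',f['img'][:,:,::-1]); return f
def proj(f,p):
    c=f['view']@np.append(p,1); F=200/np.tan(np.radians(f['vfov']/2))
    return f['cx']+F*c[0]/-c[2], f['cy']-F*c[1]/-c[2]
E
python3 - <<'E'
from h import *
for c in ('scene','top'):
    f=save(c,c+'0'); print(c,f['vfov'],f['cx'],f['cy'],[k for k in f]); print(np.round(f['view'],3).tolist())
    for q in ('feeder','red_knob','lever_knob','pawl','feed_wheel','cot_tin','tape','cell'):
        print(q,[(np.round(d['position'],3).tolist(),round(d['score'],2)) for d in bot.find_in(c,q)[:2]])
o=bot.observe(); print(o)
E
```

```text
scene 48.34189739315959 318.41598970697663 197.80707621071545 ['img', 'vfov', 'cx', 'cy', 'view']
[[-0.458, -0.889, 0.017, 0.32], [0.632, -0.312, 0.71, -0.464], [-0.626, 0.336, 0.704, -0.79], [0.0, 0.0, 0.0, 1.0]]
feeder [([0.538, 0.148, 0.013], 0.68)]
red_knob [([0.558, 0.122, 0.11], 0.76)]
lever_knob [([0.519, 0.146, 0.157], 0.85)]
pawl [([0.512, 0.149, 0.157], 0.6)]
feed_wheel [([0.559, 0.12, 0.111], 0.81)]
cot_tin [([0.614, -0.05, 0.033], 0.69)]
tape [([0.674, 0.234, 0.006], 0.84)]
cell [([0.738, 0.109, 0.003], 0.86)]
top 51.07421673604465 313.67828222552635 201.35909445459097 ['img', 'vfov', 'cx', 'cy', 'view']
[[-0.012, -1.0, 0.01, 0.052], [0.989, -0.01, 0.149, -0.633], [-0.149, 0.012, 0.989, -1.025], [0.0, 0.0, 0.0, 1.0]]
feeder [([0.565, 0.126, 0.007], 0.95), ([0.621, -0.052, 0.032], 0.33)]
red_knob [([0.519, 0.136, 0.154], 0.5)]
lever_knob [([0.519, 0.136, 0.158], 0.7), ([0.579, 0.117, 0.116], 0.23)]
pawl [([0.52, 0.137, 0.155], 0.51)]
feed_wheel [([0.578, 0.122, 0.117], 0.89)]
cot_tin [([0.625, -0.05, 0.033], 0.89)]
tape [([0.673, 0.235, 0.009], 0.85)]
cell [([0.73, 0.106, 0.004], 0.74), ([0.514, 0.137, 0.154], 0.61)]
{'clock': 0.9, 'qpos': array([ 1.17280323,  0.52138639, -0.03627559,  1.59949314,  0.02120266,
        1.0210891 , -0.11282839]), 'qd': array([-0.00018161, -0.0005548 ,  0.00012207,  0.0002463 , -0.00012975,
        0.00098093, -0.00048828]), 'joint_efforts': array([-1.23719052e-03, -9.26826668e+01,  1.97724335e+00, -3.70256710e+01,
        1.79673010e-02,  1.90281404e-03,  3.45434307e-05]), 'position': array([ 0.20118508, -0.59173524,  0.231302  ]), 'tool_rot': array([3.14158298e+00, 1.24747027e-05, 3.27701882e-01]), 'force': array([-0.23153858,  0.40511051, -0.13077214]), 'moment': array([-0.05618051,  0.02706174,  0.00603145]), 'finger_force': 0.0, 'grip_width': 0.08517395087362811}
```

View pics/scene0.png

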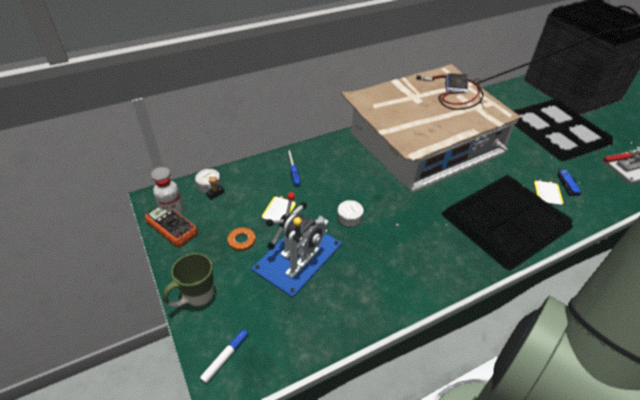

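View pics/top0.png

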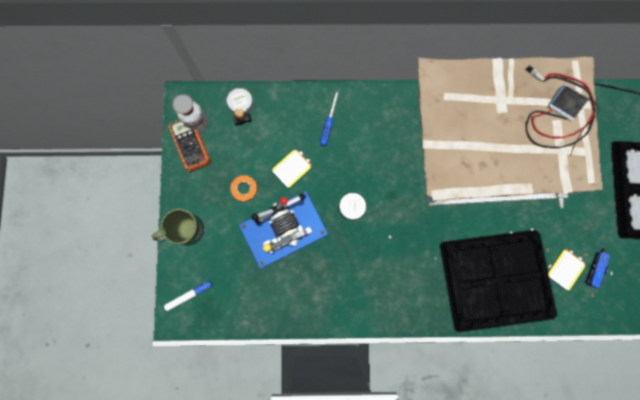

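The scene view shows the yellow knob near (297,221), the red knob at (291,196) and the blue base from (253,268) to (340,242). In the top view, yellow is near (267,246), red at (284,201) and the base spans (240,195)-(327,265). Next I'll triangulate the knobs and fit the base.

```bash
cat >> h.py <<'E'
def ray(f,u,v):
    F=200/np.tan(np.radians(f['vfov']/2)); R=f['view'][:3,:3]; o=-R.T@f['view'][:3,3]
    d=R.T@np.array([(u-f['cx'])/F,-(v-f['cy'])/F,-1]); return o,d/np.linalg.norm(d)
def onz(f,u,v,z):
    o,d=ray(f,u,v); return o+d*(z-o[2])/d[2]
def tri(a,b):
    A=sum(np.eye(3)-np.outer(d,d) for o,d in (a,b)); B=sum((np.eye(3)-np.outer(d,d))@o for o,d in (a,b))
    p=np.linalg.solve(A,B); return p,[np.linalg.norm(np.cross(p-o,d)) for o,d in (a,b)]
def blob(f,lo,hi,box):
    h=cv2.cvtColor(f['img'],cv2.COLOR_RGB2HSV); x0,y0,x1,y1=box
    m=np.zeros(h.shape[:2],np.uint8); m[y0:y1,x0:x1]=cv2.inRange(h,lo,hi)[y0:y1,x0:x1]
    n,l,s,c=cv2.connectedComponentsWithStats(m)
    if n<2: return None
    i=1+np.argmax(s[1:,4]); return c[i],s[i,4],(l==i)
Y=((20,120,120),(35,255,255)); RD=((0,150,90),(6,255,255)); BL=((105,120,60),(122,255,255))
def knobs(fs,ft,bs,bt):
    for n,c in (('yellow',Y),('red',RD)):
        a=blob(fs,*c,bs); b=blob(ft,*c,bt)
        if a is None or b is None: print(n,a and a[:2],b and b[:2]); continue
        print(n,a[0].round(1),a[1],b[0].round(1),b[1],[np.round(x,4).tolist() for x in tri(ray(fs,*a[0]),ray(ft,*b[0]))])
E
python3 - <<'E'
from h import *
fs=bot.grab_frame('scene'); ft=bot.grab_frame('top')
knobs(fs,ft,(270,185,335,240),(255,193,315,260))
for f,b in ((fs,(240,200,350,300)),(ft,(230,185,335,275))):
    m=blob(f,*BL,b)[2]; pts=np.argwhere(m)[:,::-1].astype(np.float32)
    w=np.array([onz(f,u,v,.008)[:2] for u,v in pts],np.float32)
    r=cv2.minAreaRect(w*1000); print(r, cv2.boxPoints(r).round(0).tolist())
a=cv2.resize(fs['img'][180:300,240:350],None,fx=4.5,fy=4.5,interpolation=cv2.INTER_CUBIC)
b=cv2.resize(ft['img'][185:275,230:335],None,fx=2.6,fy=2.6*1,interpolation=cv2.INTER_CUBIC)
c=np.zeros((540,800,3),np.uint8); c[:a.shape[0],:a.shape[1]]=a; w=800-a.shape[1]; c[:b.shape[0],a.shape[1]:a.shape[1]+b.shape[1]]=b[:,:w]
cv2.imwrite('pics/crop.png',c[:,:,::-1])
E
```

```text
yellow [296.9 220.5] 56 [267.2 247.3] 37 [[0.5124, 0.1492, 0.1969], [0.001, 0.001]]
red [290.8 195.5] 36 [283.3 200.3] 29 [[0.62, 0.1157, 0.1601], [0.0001, 0.0001]]
((565.6106567382812, 128.0992889404297), (131.98150634765625, 199.7088165283203), 26.277050018310547) [[462.0, 188.0], [551.0, 9.0], [669.0, 68.0], [581.0, 247.0]]
((566.7928466796875, 125.58794403076172), (128.26589965820312, 199.64443969726562), 25.931163787841797) [[465.0, 187.0], [553.0, 8.0], [668.0, 64.0], [581.0, 243.0]]
```

View pics/crop.png

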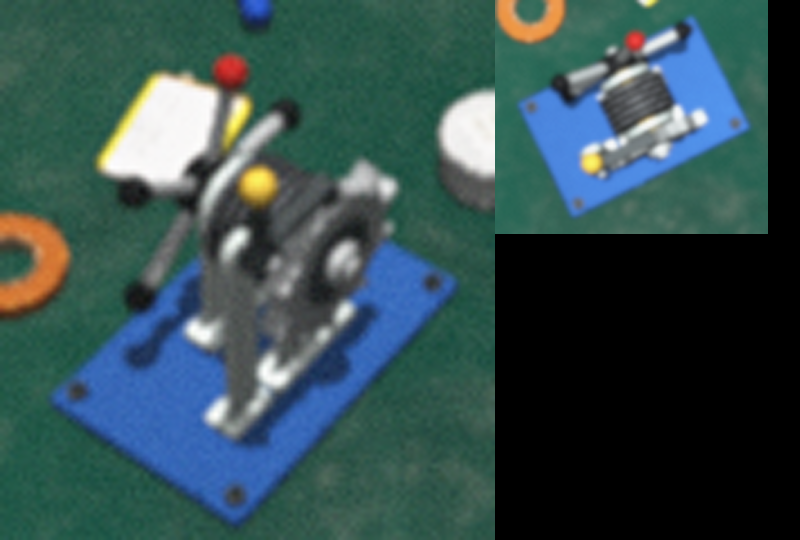

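The base fit agrees with the knobs: feeder +y heads about 116°, the origin is about (0.570, 0.118), and the yellow knob is at (0.512, 0.149, 0.197). I'll turn the tool so its x axis lies along feeder +y, with the fingers shut.

apply_moves(claw=[0,0,0,0,0,0,0,0,0,0,0,0], xyz=[[0,0,-0.007],[0,0,-0.007],[0,0,-0.007],[0,0,-0.007],[0,0,-0.007],[0,0,-0.007],[0,0,-0.007],[0,0,-0.007],[0,0,-0.007],[0,0,-0.007],[0,0,-0.007],[0,0,-0.007]], twist=[[0,0,-0.1415],[0,0,-0.1415],[0,0,-0.1415],[0,0,-0.1415],[0,0,-0.1415],[0,0,-0.1415],[0,0,-0.1415],[0,0,-0.1415],[0,0,-0.1415],[0,0,-0.1415],[0,0,-0.1415],[0,0,-0.1415]])

```text
clock: 2.2
position: [0.2011, -0.5917, 0.3156]
tool_rot: [-3.142, 0.0, 2.031]
force: [-0.2, 0.1, -0.2]
grip_width: 0.0
finger_force: 0.0
```

apply_moves(claw=[0,0,0,0,0,0,0,0,0,0,0,0,0,0,0,0,0,0,0,0], xyz=[[0.02,0.0375,0],[0.02,0.0375,0],[0.02,0.0375,0],[0.02,0.0375,0],[0.02,0.0375,0],[0.02,0.0375,0],[0.02,0.0375,0],[0.02,0.0375,0],[0.033,0.0305,0],[0.033,0.0305,0],[0.033,0.0305,0],[0.033,0.0305,0],[0.033,0.0305,0],[0.033,0.0305,0],[0.033,0.0305,0],[0.033,0.0305,0],[0.033,0.0305,0],[0.033,0.0305,0],[0,0,0],[0,0,0]], twist=[[0,0,0],[0,0,0],[0,0,0],[0,0,0],[0,0,0],[0,0,0],[0,0,0],[0,0,0],[0,0,0],[0,0,0],[0,0,0],[0,0,0],[0,0,0],[0,0,0],[0,0,0],[0,0,0],[0,0,0],[0,0,0],[0,0,0],[0,0,0]])

```text
clock: 4.2
position: [0.5292, 0.1152, 0.3151]
tool_rot: [-3.141, -0.0, 2.028]
force: [0.0, -1.4, 0.3]
grip_width: 0.0
finger_force: 0.0
```

apply_moves(claw=[0,0,0,0,0,0,0,0,0,0,0], xyz=[[0,0,0.02],[0,0,0.02],[0,0,0.02],[0,0,0.02],[0,0,0.02],[0,0,0.02],[0,0,0.015],[0,0,0],[0.004,0,0],[0.004,0,0],[0,0,0]], twist=[[0,0,0],[0,0,0],[0,0,0],[0,0,0],[0,0,0],[0,0,0],[0,0,0],[0,0,0],[0,0,0],[0,0,0],[0,0,0]])

```text
clock: 5.3
position: [0.5259, 0.1223, 0.1812]
tool_rot: [3.14, 0.0, 2.026]
force: [-0.5, 0.4, -0.2]
grip_width: 0.0003
finger_force: 0.0
```

Run:
```python
from h import *
fs=bot.grab_frame('scene'); ft=bot.grab_frame('top')
knobs(fs,ft,(270,185,335,240),(255,193,315,260)); print(bot.observe()['position'])
a=cv2.resize(fs['img'][160:280,240:350],None,fx=4,fy=4,interpolation=cv2.INTER_CUBIC)
b=cv2.resize(ft['img'][165:285,235:325],None,fx=4,fy=4,interpolation=cv2.INTER_CUBIC)
cv2.imwrite('pics/crop2.png',np.hstack([a,b])[:,:,::-1])
```

```text
yellow (array([296.74358974, 220.74358974]), np.int32(39)) None
red (array([289., 196.]), np.int32(13)) None
[0.52600946 0.12165056 0.18085975]
```

View pics/crop2.png

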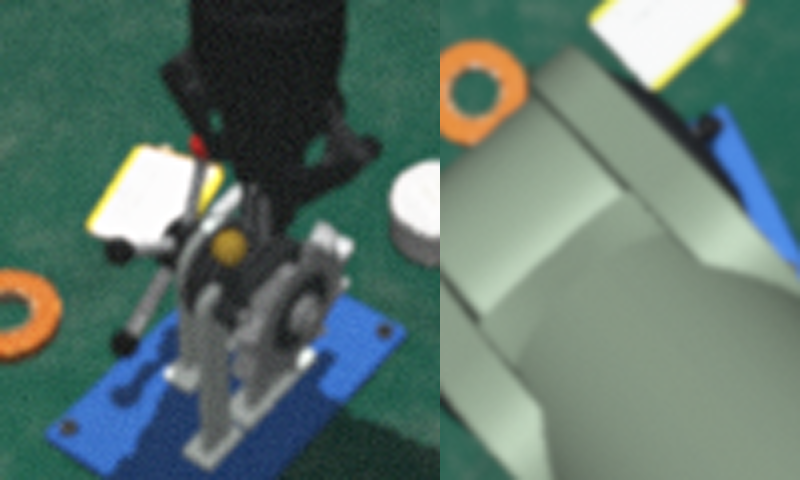

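The fingers stand just on the -y side of the yellow knob, which is at crop (229,247) and still upright. The body is clear of the mechanism, so I'll push the lever.

apply_moves(claw=[0,0,0,0,0,0,0,0,0,0,0,0,0,0], xyz=[[0.003,0,0],[0.003,0,0],[0.003,0,0],[0.003,0,0],[0.003,0,0],[0.003,0,0],[0.003,0,0],[0.003,0,0],[0.003,0,0],[0.003,0,0],[0.003,0,0],[0.003,0,0],[0.003,0,0],[0,0,0]], twist=[[0,0,0],[0,0,0],[0,0,0],[0,0,0],[0,0,0],[0,0,0],[0,0,0],[0,0,0],[0,0,0],[0,0,0],[0,0,0],[0,0,0],[0,0,0],[0,0,0]])

```text
clock: 6.8
position: [0.5084, 0.157, 0.1803]
tool_rot: [-3.142, -0.0, 2.026]
force: [0.2, -0.7, 0.7]
grip_width: -0.0001
finger_force: 0.1
```

```bash
cat >> h.py <<'E'
O=np.array([.5704,.118]); X=np.array([.898,.44]); Yf=np.array([-.44,.898])
def fe(p): d=np.array(p[:2])-O; return np.array([d@X,d@Yf,p[2]]).round(4)
def on_plane(f,uv,xf):  # intersect ray with feeder plane x=xf
    o,d=ray(f,*uv); t=(xf-(o[:2]-O)@X)/(d[:2]@X); return fe(o+t*d)
def state(box=(255,185,335,250)):
    f=bot.grab_frame('scene')
    for n,c,xf in (('yellow',Y,-.039),('red',RD,.042)):
        b=blob(f,(c[0][0],c[0][1],60),c[1],box)
        if b: print(n,b[0].round(1),b[1],on_plane(f,b[0],xf))
    o=bot.observe(); print('tcp',fe(o['position']),o['force'].round(1),o['clock']); return f
E
python3 - <<'E'
from h import *
state()
print([(d['position'].round(3).tolist() if hasattr(d['position'],'round') else d['position'],d['score']) for d in bot.find_in('scene','lever_knob')[:2]])
E
```

```text
yellow [288.8 231.5] 53 [-0.039   0.0827  0.1894]
tcp [-0.0384  0.0621  0.1804] [ 0.2 -0.2 -0.3] 6.85
[([0.5393, 0.1211, 0.1083], 0.56), ([0.5358, 0.1556, 0.0065], 0.47)]
```

The knob now sits at feeder y of about 83 mm, so the pawl is near 0.59 rad and clear. I'll back off, rise, and cross to the red knob's -y side.

apply_moves(claw=[0,0,0,0,0,0,0,0,0,0,0,0,0,0,0,0], xyz=[[-0.008,0,0],[-0.012,0,-0.01],[0,0,-0.03],[0,0,-0.03],[-0.02,0.016,0],[-0.02,0.016,0],[-0.02,0.016,0],[-0.02,0.016,0],[-0.022,0.016,0],[0,0,0.03],[0,0,0.03],[0,0,0.025],[0,0,0.02],[0,0,0],[0.003,0,0],[0,0,0]], twist=[[0,0,0],[0,0,0],[0,0,0],[0,0,0],[0,0,0],[0,0,0],[0,0,0],[0,0,0],[0,0,0],[0,0,0],[0,0,0],[0,0,0],[0,0,0],[0,0,0],[0,0,0],[0,0,0]])

```text
clock: 8.5
position: [0.6333, 0.0853, 0.1467]
tool_rot: [3.14, 0.0, 2.026]
force: [-0.6, 0.4, 0.9]
grip_width: 0.0002
finger_force: 0.0
```

Run:
```python
from h import *
f=state()
cv2.imwrite('pics/crop3.png',cv2.resize(f['img'][160:290,240:360],None,fx=4,fy=4,interpolation=cv2.INTER_CUBIC)[:,:,::-1])
```

```text
yellow [288.7 231. ] 59 [-0.039   0.0829  0.1911]
red [290.6 195.7] 28 [ 0.042  -0.0216  0.1622]
tcp [ 0.0421 -0.0573  0.1467] [ 0.5  1.7 -0.8] 8.55
```

View pics/crop3.png

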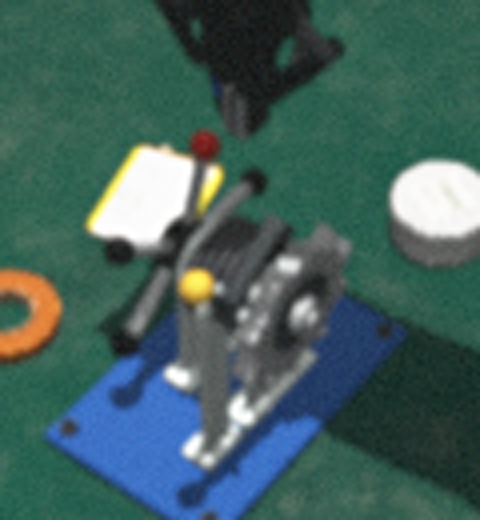

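The pawl is tipped up, with the yellow knob at crop (197,287). The fingertips are on the -y side of the red ball at (204,143). Now I'll push it to +y.

apply_moves(claw=[0,0,0,0,0,0,0,0,0,0,0,0,0,0,0,0,0,0], xyz=[[0.004,0,0],[0.003,0,0],[0.003,0,0],[0.003,0,0],[0.003,0,0],[0.003,0,0],[0.003,0,0],[0.003,0,0],[0.003,0,0],[0.003,0,0],[0.003,0,0],[0.003,0,0],[0.003,0,0],[0.003,0,0],[0.003,0,0],[0.002,0,0],[0,0,0],[0,0,0]], twist=[[0,0,0],[0,0,0],[0,0,0],[0,0,0],[0,0,0],[0,0,0],[0,0,0],[0,0,0],[0,0,0],[0,0,0],[0,0,0],[0,0,0],[0,0,0],[0,0,0],[0,0,0],[0,0,0],[0,0,0],[0,0,0]])

```text
clock: 10.35
position: [0.6116, 0.128, 0.1452]
tool_rot: [-3.141, -0.0, 2.026]
force: [0.1, -0.2, -0.6]
grip_width: -0.0002
finger_force: 0.0
```

Run:
```python
from h import *
state()
```

```text
yellow [288.7 230.9] 61 [-0.039   0.0828  0.1915]
red [281.9 203.1] 21 [0.042  0.0095 0.1631]
tcp [ 0.0414 -0.0092  0.1452] [ 0.9  0.5 -0.7] 10.4
```

The wheel is at about 0.46. I'll push 4 mm further to centre it in the window, then retract and move to the +y side of the lever.

apply_moves(claw=[0,0,0,0,0,0,0,0,0], xyz=[[0.002,0,0],[0.002,0,0],[0,0,0],[0,0,0],[-0.004,0,0],[-0.005,0,0],[0,0,-0.03],[0,0,-0.04],[0,0,-0.04]], twist=[[0,0,0],[0,0,0],[0,0,0],[0,0,0],[0,0,0],[0,0,0],[0,0,0],[0,0,0],[0,0,0]])

```text
clock: 11.3
position: [0.6138, 0.1229, 0.2565]
tool_rot: [-3.141, -0.001, 2.025]
force: [1.0, -0.2, 0.9]
grip_width: -0.0001
finger_force: 0.0
```

Run:
```python
from h import *
f=state()
cv2.imwrite('pics/crop4.png',cv2.resize(f['img'][160:290,240:360],None,fx=4,fy=4,interpolation=cv2.INTER_CUBIC)[:,:,::-1])
```

```text
yellow [288.8 230.9] 62 [-0.039   0.0826  0.1914]
red [280.2 204.6] 16 [0.042  0.0155 0.163 ]
tcp [ 0.0435 -0.0146  0.2633] [0.2 0.8 8. ] 11.35
```

View pics/crop4.png

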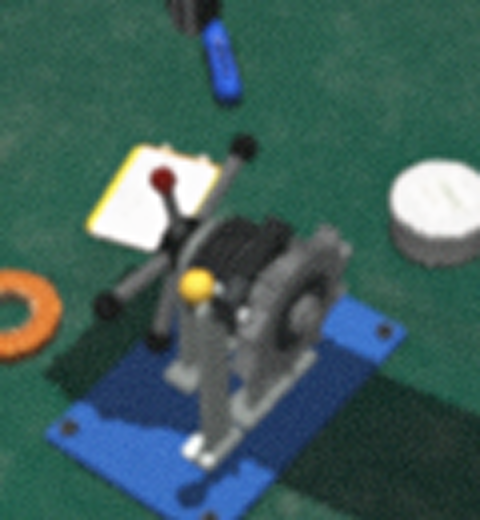

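The red knob is now at crop (162,179), so the wheel is at about 0.54 rad, inside the window. The pawl is still lifted. Moving to the +y side of the lever.

apply_moves(claw=[0,0,0,0,0,0,0,0,0,0,0,0,0,0,0,0,0,0,0,0], xyz=[[0.022,-0.0135,0],[0.022,-0.0135,0],[0.022,-0.0135,0],[0.022,-0.0135,0],[0.022,-0.0135,0],[0.023,-0.0135,0],[0,0,0.03],[0,0,0.03],[0,0,0.015],[0,0,0],[-0.004,0,0],[-0.004,0,0],[-0.004,0,0],[-0.004,0,0],[-0.004,0,0],[-0.004,0,0],[-0.004,0,0],[-0.004,0,0],[0,0,0],[0,0,0]], twist=[[0,0,0],[0,0,0],[0,0,0],[0,0,0],[0,0,0],[0,0,0],[0,0,0],[0,0,0],[0,0,0],[0,0,0],[0,0,0],[0,0,0],[0,0,0],[0,0,0],[0,0,0],[0,0,0],[0,0,0],[0,0,0],[0,0,0],[0,0,0]])

```text
clock: 13.35
position: [0.4968, 0.1781, 0.1801]
tool_rot: [-3.141, 0.0, 2.025]
force: [-0.3, 1.2, 0.6]
grip_width: 0.0001
finger_force: 0.0
```

Run:
```python
from h import *
f=state()
cv2.imwrite('pics/crop5.png',cv2.resize(f['img'][160:290,240:360],None,fx=4,fy=4,interpolation=cv2.INTER_CUBIC)[:,:,::-1])
```

```text
yellow [264.1 211.8] 13 [-0.039   0.1467  0.3015]
tcp [-0.0397  0.0866  0.1802] [-0.8 -0.3 -0.2] 13.4
```

View pics/crop5.png

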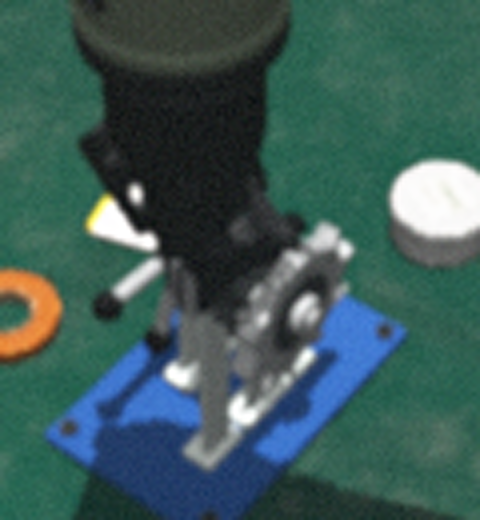

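The fingers hide the knob from this view. The TCP is at y = 86.6 mm, so the pawl should be near 0.23 rad. I'll go on slowly and watch the force.

apply_moves(claw=[0,0,0,0,0,0,0,0], xyz=[[-0.0015,0,0],[-0.0015,0,0],[-0.0015,0,0],[-0.0015,0,0],[-0.0015,0,0],[-0.0015,0,0],[-0.0015,0,0],[0,0,0]], twist=[[0,0,0],[0,0,0],[0,0,0],[0,0,0],[0,0,0],[0,0,0],[0,0,0],[0,0,0]])

```text
clock: 14.2
position: [0.5015, 0.1688, 0.1803]
tool_rot: [-3.141, 0.0, 2.025]
force: [-0.2, -0.1, -0.3]
grip_width: -0.0002
finger_force: 0.1
```

apply_moves(claw=[0,0], xyz=[[-0.001,0,0],[0,0,0]], twist=[[0,0,0],[0,0,0]])

```text
clock: 14.4
position: [0.5019, 0.1681, 0.1803]
tool_rot: [-3.142, -0.0, 2.026]
force: [0.4, 1.1, 0.5]
grip_width: 0.0002
finger_force: 0.3
```

Run:
```python
from h import *
for i in range(4):
    bot.grab_frame('scene'); o=bot.observe(); print(fe(o['position']),o['force'].round(1),(o['force'][:2]@Yf).round(2))
```

```text
[-0.0395  0.0751  0.1803] [-0.3 -0.7  0.8] -0.5
[-0.0395  0.0752  0.1803] [-0.3  0.8 -0.1] 0.86
[-0.0395  0.0751  0.1803] [-0.   0.5 -0.2] 0.48
[-0.0395  0.0752  0.1803] [ 0.4 -0.8  0.7] -0.92
```

Still no stop force, so I'll feel for it in 1 mm steps.

apply_moves(claw=[0,0], xyz=[[-0.001,0,0],[0,0,0]], twist=[[0,0,0],[0,0,0]])

```text
clock: 14.8
position: [0.5021, 0.1678, 0.1803]
tool_rot: [3.142, -0.001, 2.026]
force: [-1.5, 3.3, 0.4]
grip_width: -0.0
finger_force: 2.0
```

apply_moves(claw=[0,0], xyz=[[-0.001,0,0],[0,0,0]], twist=[[0,0,0],[0,0,0]])

```text
clock: 15.0
position: [0.5022, 0.1676, 0.1803]
tool_rot: [3.141, -0.002, 2.027]
force: [-4.3, 8.0, 1.7]
grip_width: 0.0003
finger_force: 4.6
```

Run:
```python
from h import *
for i in range(4):
    bot.grab_frame('scene'); o=bot.observe(); print(fe(o['position']),o['force'].round(1),(o['force'][:2]@Yf).round(2))
```

```text
[-0.0394  0.0745  0.1803] [-4.3  7.8  0.4] 8.91
[-0.0395  0.0745  0.1803] [-5.2  8.1  0.9] 9.54
[-0.0395  0.0745  0.1803] [-4.9  7.7  0.6] 9.04
[-0.0395  0.0744  0.1803] [-4.3  7.6  0.4] 8.69
```

It stopped at TCP y = 74.5 mm with 9 N, which matches an upright lever. I'll retract and check from both cameras.

apply_moves(claw=[0,0,0,0,0,0,0,0,0,0,0,0], xyz=[[0.004,0,0],[0.01,0,0],[0.01,0,0],[0,0,-0.03],[0,0,-0.04],[0,0,-0.04],[-0.03,-0.035,0],[-0.035,-0.035,0],[-0.035,-0.035,0],[-0.035,-0.03,0],[-0.035,-0.03,0],[0,0,0]], twist=[[0,0,0],[0,0,0],[0,0,0],[0,0,0],[0,0,0],[0,0,0],[0,0,0],[0,0,0],[0,0,0],[0,0,0],[0,0,0],[0,0,0]])

```text
clock: 16.4
position: [0.4171, -0.042, 0.2902]
tool_rot: [-3.14, 0.002, 2.019]
force: [1.3, 0.7, 0.2]
grip_width: 0.0001
finger_force: 0.0
```

Run:
```python
from h import *
f=state(); t=save('top','top9')
knobs(f,t,(255,185,335,250),(255,193,315,260))
a=cv2.resize(f['img'][170:290,240:360],None,fx=4,fy=4,interpolation=cv2.INTER_CUBIC)
b=cv2.resize(t['img'][150:290,230:370],(320,480),interpolation=cv2.INTER_CUBIC)
cv2.imwrite('pics/crop6.png',np.hstack([a,b])[:,:,::-1])
for q in ('cot_tin','tape','cell'): print(q,[np.round(d['position'],3).tolist() for d in bot.find_in('scene',q)[:1]])
```

```text
yellow [297.  220.8] 63 [-0.039   0.0555  0.1982]
red [280.1 204.5] 22 [0.042  0.0157 0.1634]
tcp [-0.206  -0.0742  0.2904] [ 1.4  0.7 -0.3] 16.45
yellow [297.1 220.5] 59 [267.3 247.2] 39 [[0.5126, 0.1489, 0.1964], [0.0008, 0.0008]]
red [280.1 204.5] 22 [268.8 207.5] 34 [[0.6039, 0.1491, 0.1601], [0.0004, 0.0004]]
cot_tin [[0.614, -0.047, 0.034]]
tape [[0.676, 0.236, 0.009]]
cell [[0.735, 0.114, 0.006]]
```

View pics/crop6.png

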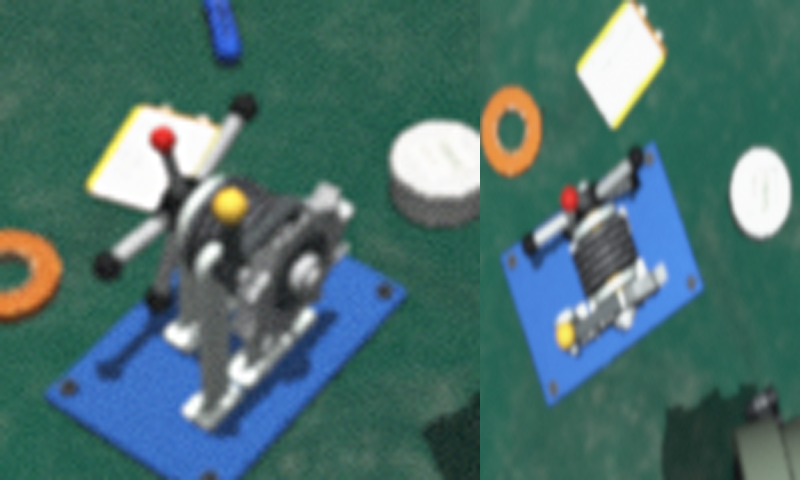

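The yellow knob is back at its starting pixel (297,220.5), so the pawl is home. The red knob is one notch on, the wheel is at about 0.54, and the bystanders haven't moved. Handing in.

```bash
python3 -c "
from workcell import bot
print(bot.job_done())"
```

```text
the job is handed in; nothing more can be done
None
```

The wheel went back one notch (about 0.54 rad by camera), the pawl is home with its lever upright, the tin, tape and cell were not touched, and I handed the job in at about 16.5 s; no verdict came back.

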